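# Load the sample carousel, bring the jar to the pointer and hold it there

### The arm

A 6-joint arm with a two-finger parallel gripper is mounted at the origin on a cart in front of the work surface, level with it; the furniture and walls round the work are solid. World frame = base frame: x ahead of the robot, y to its left, z up, the work surface at z = 0. Lengths are in m, angles in rad, forces in N, time in s.
With the tool pointing down it reaches from about 0.2 to 0.875 m from the base axis. Payload 3.4 kg.
Tool frame: the origin (TCP) lies at the very end of the fingers, on their centre line; the grasp point (between the pads) lies 19 mm behind it (grip_point_offset is the distance from the TCP to the grasp point, in m); z points along the fingers, y is the line along which they close (so a half turn about z gives the same grasp; the last joint's range is limited). The gripper opens to 94 mm and grips with 3 to 60 N. Pads are 16 mm wide; open, the fingers measure 119 mm over their backs; the gripper's body (75 mm by 177 mm) begins 78 mm behind the grasp point.
Start: joints at [-1.381, 0.276, 1.505, -0, 1.361, -0.121], TCP at [0.176, -0.547, 0.205] pointing down, gripper open.
Joint ranges: [-2.89, 2.89], [-0.75, 2.08], [0.22, 2.7], [-1.18, 4.32], [0.11, 2.71], [-2.7, 2.7]. Speed limits (rad/s): [2.57, 2.57, 3.14, 3.14, 3.14, 3.14].

### API

Orientations are given as a unit quaternion [w, x, y, z].
In Python, from station import * gives the robot as it stands. Calls block until the motion is done:
- move_to(position, orientation): joint-space move of the TCP to a pose.
- move_linear(position, attitude=None, max_speed=0.15): straight line of the TCP; attitude=None keeps the orientation; max_speed is the mean speed in m/s.
- set_joints(angles): joint-space move.
- gripper_to(opening): finger opening in m; the grip force is fixed at half the most; returns when the fingers have stopped.
- dwell(seconds).
- solve_ik(position, orientation): joint angles nearest the present ones, or None.
- get_state(): the state.
- capture(name): name is "scene" or "top" or "wrist"; returns a dict with "image" (420x560x3 uint8, blue, green, red), "fx", "fy", "cx", "cy" (pixels), "pose" (4x4, takes a point from camera to world coordinates). Camera axes: x right, y down, z forward; pixel columns grow to the right and rows downward; lengths in m; the calibration is good to about 2 mm. A picture is of the moment at which its call begins. There is no depth.
A pose or a line that the arm cannot do raises Unreachable and nothing moves.
- hand_in(): hands the job in; it is judged then, once.
The state is a dict: "t": time; "q": joint angles; "joint_vel": joint speeds; "effort": joint torques, N m; "ee_pos": TCP position; "tool_rot": TCP orientation; "contact_force": force on the tool from outside, world axes, zero at the start; "ft_torque": the same for the moment, N m; "finger_gap": finger opening in m; "gripper_force": force on a finger pad.
Only numpy, scipy, OpenCV 4.12 (cv2) and the standard library are available. Lean on these libraries where they do the work, as an engineer would, in place of code of your own. Each camera call takes 0.05 s, during which the arm holds its last target. There are 200 camera calls.

### The job

Set the loose jar with the red lid down into the one free cup of the six-cup sample carousel and let go of it; then turn the carousel by its black centre knob until that jar stands in line with the red pointer. The table runs freely, so finish still gripping the knob, holding the table still with the jar at the pointer, because I am about to unscrew the lid. Lower the jar rather than dropping it, never push on the other bottles, and leave everything else on the bench where it is.

Things in the scene. Friction and masses are not known exactly. Their poses are not given: they have to be found in the camera images.
- red_jar: white plastic jar with a red screw lid, standing on the bench at the start. 62 mm tall; body 42 mm in diameter, lid 45 mm in diameter from 48 to 62 mm above the underside. 84 to 168 g. Origin at the centre of its underside, z up. Best gripped by the lid
- carousel_foot: grey cast foot of the carousel, fixed to the bench; foot 88 mm in radius; at its front a steel bracket 24 mm wide and 41 mm high, 145 mm from the axis, carries a red cone, the pointer, 18 mm across and 18 mm long, pointing inwards at 48 mm above the bench. Origin on the bench under the turntable's axis; the pointer lies along its own -x axis
- pointer_place (a point): the place in line with the red pointer: a point of the fixed foot 95 mm from the axis and 41 mm above the bench, where the underside of the jar shall stand
- turntable: aluminium disc, radius 130 mm, turns freely either way about a vertical axis (no stop, no detent, friction 0.02 N m, stays where left); six grey cups 95 mm from the axis, 60 degrees apart; in the middle a black column under 20 mm in radius with the knob on top. Origin on the axis at its underside, 30 mm above the bench, z up, cup_1 along +x. At first the free cup is 15 degrees or more off the pointer
- knob: black bar-shaped knob on the column, part of the turntable and turning with it: 56 mm long along its own x (towards cup_1), 14 mm thick along its own y, with flat upright sides to grip across the 14 mm; from 106 to 140 mm above the bench. Origin on the axis, 108 mm above the bench
- cup_1 (a point): centre of the inner floor of cup 1 of the turntable, 41 mm above the bench. Cups are 48 mm wide inside, 19 mm deep (rim 60 mm above the bench), wall 3 mm; five cups hold a bottle and one, any of the six, is free
- cup_2 (a point): centre of the inner floor of cup 2 of the turntable, 41 mm above the bench. Cups are 48 mm wide inside, 19 mm deep (rim 60 mm above the bench), wall 3 mm
- cup_3 (a point): centre of the inner floor of cup 3 of the turntable, 41 mm above the bench. Cups are 48 mm wide inside, 19 mm deep (rim 60 mm above the bench), wall 3 mm
- cup_4 (a point): centre of the inner floor of cup 4 of the turntable, 41 mm above the bench. Cups are 48 mm wide inside, 19 mm deep (rim 60 mm above the bench), wall 3 mm
- cup_5 (a point): centre of the inner floor of cup 5 of the turntable, 41 mm above the bench. Cups are 48 mm wide inside, 19 mm deep (rim 60 mm above the bench), wall 3 mm
- cup_6 (a point): centre of the inner floor of cup 6 of the turntable, 41 mm above the bench. Cups are 48 mm wide inside, 19 mm deep (rim 60 mm above the bench), wall 3 mm
- glass_a: clear glass weighing bottle with a knobbed lid, 43 mm in diameter, 48 mm tall, standing in one of the cups. Origin at the centre of its underside
- amber_b: small amber bottle with a white cap, 40 mm in diameter, 81 mm tall, standing in one of the cups. Origin at the centre of its underside
- amber_c: small amber bottle with a white cap, 40 mm in diameter, 81 mm tall, standing in one of the cups. Origin at the centre of its underside
- amber_d: small amber bottle with a white cap, 40 mm in diameter, 81 mm tall, standing in one of the cups. Origin at the centre of its underside
- glass_e: clear glass weighing bottle with a knobbed lid, 43 mm in diameter, 48 mm tall, standing in one of the cups. Origin at the centre of its underside
- filter_box: white cardboard box with a green stripe, 60x140x60 mm, at the right; origin at the centre of its underside
- scoop: flat clear plastic scoop, 36x172x10 mm, lying in front of the hotplate; origin at the centre of its underside
- hotplate_beaker: glass beaker, 67x73x86 mm, fixed on the plate of the magnetic stirrer that stands between jar and carousel (stirrer: fixed, 204x192x116 mm, x 0.51 to 0.72, y -0.10 to 0.10; beaker rim 202 mm above the bench); origin at the centre of its underside
Things that resemble listed ones, but are neither listed nor needed, are in the scene too. There is more than one size of the red_jar; the one meant has the size given above. Leave any purple or yellow look-alike of the amber_d alone.

How it is judged:
By the outcome, as a careful person would: the job done as asked, in the order asked, and still so for the second after the job is handed in, while the arm keeps its last pose, push and grip.
It also fails if it takes over 69 s, if anything falls off the work surface, if the arm or the gripper's body presses on something with over 40 N, if the wrist force passes 120 N, or if a joint passes its speed limit or range.

## Working session

There is one attempt and no reset: what is moved stays moved. The work goes in short steps, each a Python script; the robot and the scene stay as the last script left them, time stands still between calls to the robot, and variables do not carry over. Pictures are saved under pics/ and viewed, at most 10 in all, crops included, and the job is handed in when it is done.

```bash
mkdir -p pics
cat > h.py <<'E'
from station import *
import numpy as np, cv2, pickle
def snap(cam,name):
    c=capture(cam); cv2.imwrite(f'pics/{name}.png',c['image']); pickle.dump(c,open(f'pics/{name}.pkl','wb')); return c
def load(name): return pickle.load(open(f'pics/{name}.pkl','rb'))
def px2w(c,u,v,z):
    P=np.array(c['pose']); d=P[:3,:3]@np.array([(u-c['cx'])/c['fx'],(v-c['cy'])/c['fy'],1]); o=P[:3,3]
    return o+d*(z-o[2])/d[2]
def w2px(c,p):
    P=np.array(c['pose']); q=P[:3,:3].T@(np.array(p)-P[:3,3]); return np.array([c['cx']+c['fx']*q[0]/q[2],c['cy']+c['fy']*q[1]/q[2]])
E
python3 - <<'E'
from h import *
for n in('scene','top'):
    c=snap(n,n+'0'); print(n,c['fx'],np.round(c['pose'],3).tolist())
a=load('top0')['image'];cv2.imwrite('pics/top0b.png',cv2.resize(a,(800,600),interpolation=cv2.INTER_CUBIC))
print(get_state())
E
```

```text
scene 405.5680448976584 [[-0.692, -0.343, 0.635, -0.379], [-0.721, 0.345, -0.6, 0.973], [-0.014, -0.874, -0.486, 0.797], [0.0, 0.0, 0.0, 1.0]]
top 411.0148462526909 [[-0.023, -0.986, 0.165, 0.346], [-1.0, 0.025, 0.011, 0.087], [-0.015, -0.165, -0.986, 1.473], [0.0, 0.0, 0.0, 1.0]]
{'t': 0.1, 'q': array([-1.38099532e+00,  2.76513583e-01,  1.50596210e+00,  2.46885785e-05,
        1.36064396e+00, -1.20967908e-01]), 'joint_vel': array([-4.88868606e-05, -1.77976437e-03, -2.78928598e-03, -3.52664409e-04,
       -1.43839681e-03,  6.08596281e-05]), 'effort': array([ 1.40698354e-03, -4.05454588e+01, -2.37781852e+01,  7.02710403e-02,
        2.99118483e-02, -4.86012561e-05]), 'ee_pos': array([ 0.17576242, -0.54698778,  0.20471927]), 'tool_rot': array([-7.63460230e-04,  9.87952217e-01,  1.54757338e-01, -1.42081591e-05]), 'contact_force': array([1.01800423, 0.72866129, 0.52373284]), 'ft_torque': array([-0.01393168, -0.0329205 , -0.00851138]), 'gripper_force': 0.0, 'finger_gap': 0.09420182855412784}
```

View pics/top0b.png

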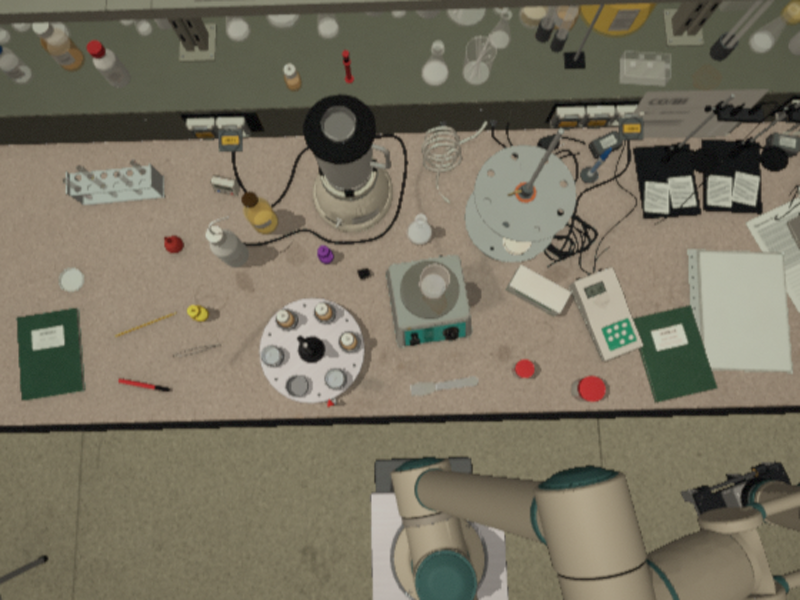

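View pics/scene0.png

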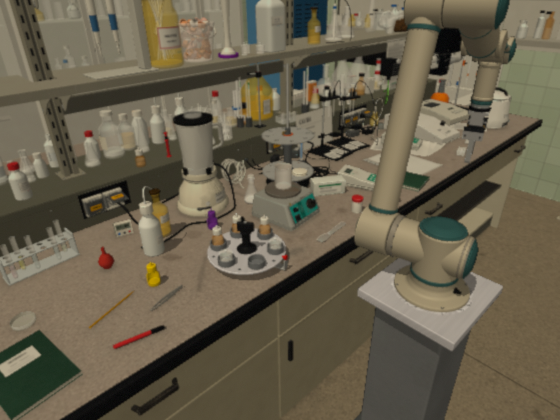

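The top view shows red lids at (525,369) and (592,389), and a red bulb at (173,244) in the 800-px picture. The carousel is at (312,350), with the free cup apparently near (298,385) and the pointer at (333,403). I'll take close crops of the jars and the carousel.

Run:
```python
from h import *
c=load('top0');a=c['image']
j=cv2.resize(a[240:290,350:440],None,fx=5.5,fy=5.5,interpolation=cv2.INTER_CUBIC)   # 495x275
k=cv2.resize(a[203:291,175:263],None,fx=6.5,fy=6.5,interpolation=cv2.INTER_CUBIC) #572
o=np.zeros((572,800,3),np.uint8); o[:,:572]=k; 
j=cv2.resize(a[240:290,355:430],None,fx=3,fy=3,interpolation=cv2.INTER_CUBIC); o[:150,574:574+225]=j
cv2.imwrite('pics/crop0.png',o)
h=cv2.cvtColor(a,cv2.COLOR_BGR2HSV)
m=(((h[...,0]<8)|(h[...,0]>172))&(h[...,1]>150)&(h[...,2]>70)).astype(np.uint8)
n,l,s,ce=cv2.connectedComponentsWithStats(m)
for i in range(1,n):
    if s[i,4]>8 and ce[i,1]>150:
        u,v=ce[i]; w=px2w(c,u,v,.062); print(s[i],ce[i].round(1),w.round(4))
        print('  width mm',np.linalg.norm(px2w(c,s[i,0]-.5,v,.062)-px2w(c,s[i,0]+s[i,2]-.5,v,.062))*1e3)
```

```text
[115 166  13  11 112] [121.1 170.8] [0.7668 0.6391 0.062 ]
  width mm 46.672954018301596
[361 252  13  12 129] [366.9 257.7] [ 0.4366 -0.2166  0.062 ]
  width mm 44.243620062720616
[405 264  19  17 258] [413.8 271.8] [ 0.385  -0.3719  0.062 ]
  width mm 64.08772549973797
[ 83 266  26   6  63] [ 95.9 268.4] [0.4224 0.7129 0.062 ]
  width mm 89.83833111615905
[229 280   4   4  10] [230.6 282. ] [0.3654 0.2502 0.062 ]
  width mm 13.614079527951466
```

View pics/crop0.png

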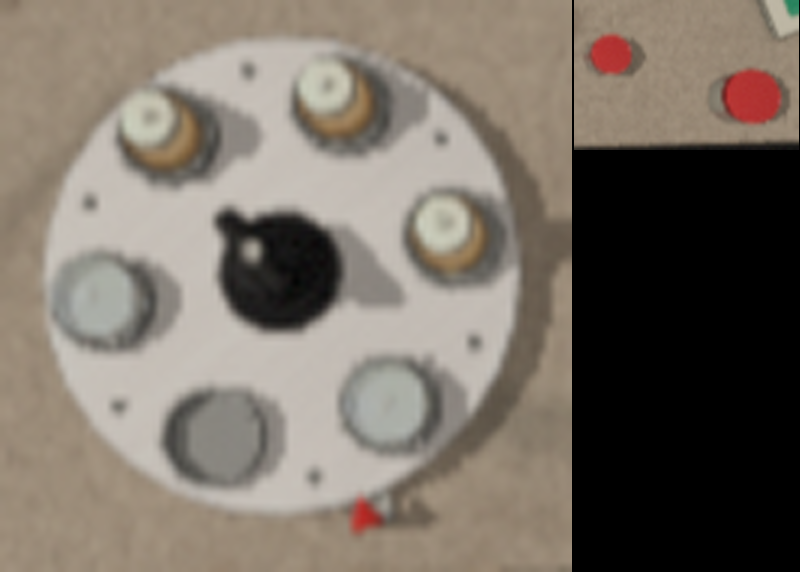

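Candidates by lid width: (525,369) is 44 mm, (592,389) is 64 mm (the large jar), and (173,244) is a round bulb. The 44 mm lid at about (0.437, -0.217) is the jar. The free cup is at crop (222,437) and the pointer at (368,515). Next I'll look at the jar from near with the wrist camera.

```bash
cat >> h.py <<'E'
def quat(phi):
    a=(phi+np.pi/2)/2; return np.array([0,np.cos(a),np.sin(a),0])
def best(pos,phi):
    c=[]
    for k in(-1,0,1):
        q=quat(phi+k*np.pi); s=solve_ik(pos,q)
        if s is not None: c.append((abs(s[5]),k,q,s))
    c.sort(key=lambda t:t[0]); return c[0][2],c[0][3]
E
python3 - <<'E'
from h import *
p=[0.4366,-0.2166,0.22]
for f in(0,.4,.8,1.2,1.57,-.4,-.8,-1.2): q,s=best(p,f); print(f,s.round(2))
q,s=best(p,np.arctan2(-.2166,.4366)+np.pi/2)
move_to(p,q); c=snap('wrist','w0'); print(get_state()['t'],c['fx'],np.round(c['pose'],3).tolist(), w2px(c,[0.4366,-0.2166,.062]))
E
```

```text
0 [-0.6   0.13  1.66 -0.    1.35 -0.6 ]
0.4 [-0.6   0.13  1.66 -0.    1.35 -1.  ]
0.8 [-0.6   0.13  1.66 -0.    1.35 -1.4 ]
1.2 [-0.6   0.13  1.66 -0.    1.35  1.34]
1.57 [-0.6   0.13  1.66 -0.    1.35  0.97]
-0.4 [-0.6   0.13  1.66 -0.    1.35 -0.2 ]
-0.8 [-0.6   0.13  1.66 -0.    1.35  0.2 ]
-1.2 [-0.6   0.13  1.66 -0.    1.35  0.6 ]
1.7083 365.6997367172865 [[-0.445, -0.861, -0.246, 0.508], [-0.896, 0.428, 0.122, -0.254], [-0.0, 0.275, -0.962, 0.399], [0.0, 0.0, 0.0, 1.0]] [277.13827685 189.95749763]
```

View pics/w0.png

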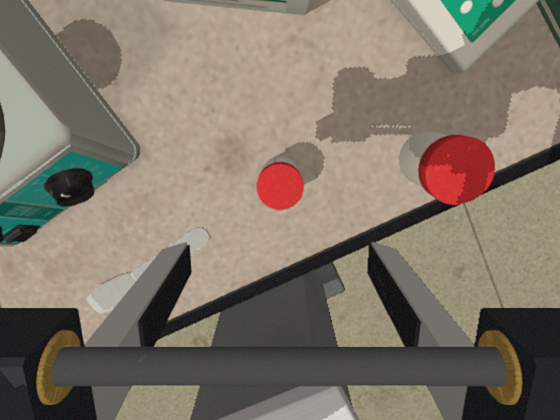

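The wrist view shows the small red lid at (280,186), about 46 px ≈ 44 mm across, and the larger jar at (456,170). The choice is confirmed, so I'll refine the position and grasp.

Run:
```python
from h import *
c=load('w0'); w=px2w(c,280,186,.062); print(w)
st=get_state(); q=st['tool_rot']
move_linear([w[0],w[1],.10]); move_linear([w[0],w[1],.036],max_speed=.08)
gripper_to(.030); s=get_state(); print(s['finger_gap'],s['gripper_force'],s['contact_force'],s['ee_pos'])
move_linear([w[0],w[1],.26]); s=get_state(); print(s['t'],s['finger_gap'],s['gripper_force'],s['contact_force'])
# stay inside the beaker: arc in close, then look at carousel
C=np.array([.43,.27])
q,sol=best([.36,.22,.30],np.arctan2(.22,.36)+np.pi/2); print(sol)
set_joints(sol); s=get_state(); print(s['t'],s['finger_gap'],s['gripper_force'],s['ee_pos'])
c=snap('wrist','w1')
cv2.imwrite('pics/w1b.png',cv2.resize(c['image'],(800,600),interpolation=cv2.INTER_CUBIC))
```

```text
[ 0.43883229 -0.22072837  0.062     ]
0.04428490538638469 30.000145733356476 [-0.58391066  1.38085887  0.18110083] [ 0.43892817 -0.22061687  0.03602011]
6.075 0.044585611023789336 29.99964416027069 [ 0.49061541 -0.77869776 -0.45144766]
[ 3.83304628e-01 -3.78481382e-03  1.61211795e+00 -4.44089210e-16
  1.53325952e+00  1.40555155e+00]
7.725 0.04440690951483575 29.999651312828064 [0.36050801 0.21940535 0.29983494]
```

View pics/w1b.png

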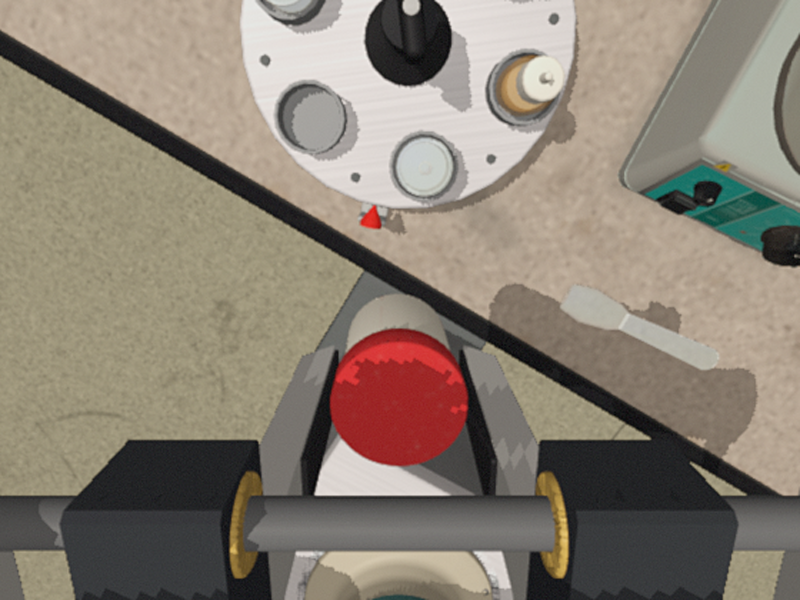

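The wrist view (800 px) shows the empty cup rim centred at (312,118), the pointer cone at (373,217) and a glass bottle at (424,166). The knob is at the top edge, near (410,25). I'll go to a spot where the whole disc is in view.

Run:
```python
from h import *
c=load('w1');k=.7
for n,u,v,z in(('cup',312,118,.06),('tip',373,206,.048),('conemid',373,217,.048),('knobtop',411,8,.14),('colbase',408,40,.06)):
    print(n,px2w(c,u*k,v*k,z).round(4))
p=[.44,.235,.32]
q,sol=best(p,np.arctan2(p[1],p[0])+np.pi/2); print(sol)
set_joints(sol); c=snap('wrist','w2'); print(get_state()['t'],get_state()['ee_pos'])
cv2.imwrite('pics/w2b.png',cv2.resize(c['image'],(800,600),interpolation=cv2.INTER_CUBIC))
```

```text
cup [0.4114 0.3264 0.06  ]
tip [0.377  0.2528 0.048 ]
conemid [0.3692 0.2483 0.048 ]
knobtop [0.4981 0.2939 0.14  ]
colbase [0.4955 0.2925 0.06  ]
[ 3.50966825e-01  1.14207878e-01  1.43681642e+00 -4.44089210e-16
  1.59056836e+00  1.43121620e+00]
8.2583 [0.44011872 0.23422411 0.31932037]
```

View pics/w2b.png

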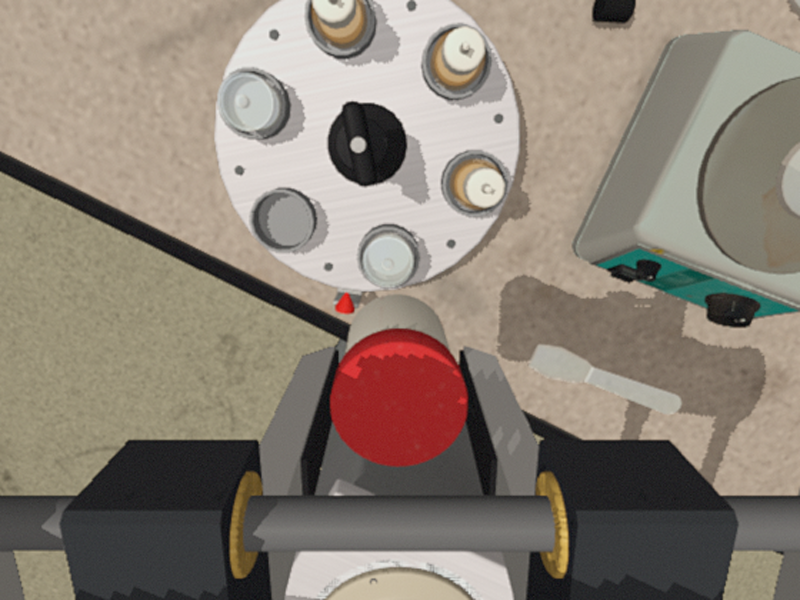

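The w2 view (800 px) shows cup rims at about (285,219) free, (255,103), (389,256), (475,183) and (456,61). The knob bar runs from (350,103) to (365,185), and the pointer tip is at (346,292). I'll fit the carousel and overlay the model to check.

```bash
cat > fit.py <<'E'
from h import *
from scipy.optimize import least_squares
def overlay(c,x,y,th,pt,out,box=None,S=1,jar=True):
    im=cv2.resize(c['image'],None,fx=S,fy=S,interpolation=cv2.INTER_CUBIC)
    def poly(P,col): cv2.polylines(im,[np.int32([(w2px(c,p)+.5)*S-.5 for p in P])],True,col,1,cv2.LINE_AA)
    t=np.linspace(0,2*np.pi,60)
    circ=lambda a,b,r,z:[(a+r*np.cos(i),b+r*np.sin(i),z) for i in t]
    poly(circ(x,y,.13,.036),(0,255,0))
    for k in range(6):
        a=th+k*np.pi/3; poly(circ(x+.095*np.cos(a),y+.095*np.sin(a),.027,.06),(255,0,0) if k else (0,0,255))
    e=np.array([np.cos(th),np.sin(th)]);n=np.array([-e[1],e[0]])
    for ph in range(3):
        pass
    p=np.array([np.cos(pt),np.sin(pt)]);n=np.array([-p[1],p[0]]);o=np.array([x,y])
    poly([(*(o+.127*p),.048),(*(o+.145*p+.009*n),.048),(*(o+.145*p-.009*n),.048)],(255,255,0))
    if box: im=im[int(box[1]*S):int(box[3]*S),int(box[0]*S):int(box[2]*S)]
    cv2.imwrite(out,im)
E
python3 - <<'E'
from fit import *
k=.7
c1,c2=load('w1'),load('w2')
obs=[(c2,285,219,0),(c2,255,103,-1),(c2,389,256,1),(c2,475,183,2),(c2,456,61,3),(c1,312,118,0),(c1,424,166,1)]
def res(p,Z=.057):
    r=[]
    for c,u,v,i in obs:
        a=p[2]+i*np.pi/3*sgn
        r+=list(w2px(c,[p[0]+.095*np.cos(a),p[1]+.095*np.sin(a),Z])-np.array([u,v])*k)
    return r
for sgn in(1,-1):
    f=least_squares(res,[.49,.29,2.7]); print(sgn,f.x,np.rad2deg(f.x[2]),f.cost,np.round(f.fun,1))
    if f.cost<100: X=f.x
for c,u,v in((c2,346,292),(c1,373,206)):
    w=px2w(c,u*k,v*k,.048); d=w[:2]-X[:2]; print('tip',w,np.hypot(*d),np.rad2deg(np.arctan2(d[1],d[0])))
for c,u,v in((c2,345,303),(c1,373,217)):
    w=px2w(c,u*k,v*k,.048); d=w[:2]-X[:2]; print('cone',w,np.hypot(*d),np.rad2deg(np.arctan2(d[1],d[0])))
a,b=px2w(c2,350*k,103*k,.14),px2w(c2,365*k,185*k,.14); print('knob',a,b,np.hypot(*(a-b)[:2]),np.rad2deg(np.arctan2(*(a-b)[[1,0]])),px2w(c2,358*k,145*k,.14))
pt=np.arctan2(d[1],d[0])
overlay(c2,*X,pt,'pics/ov.png',(140,0,380,225),3.3)
E
```

```text
1 [0.50018448 0.29374888 2.77336805] 158.9022841934808 4.185125306265158 [-1.3  1.1 -1.1  0.1  0.5  0.4  0.7 -0.1  1.3 -0.2 -0.7 -0.7  0.7 -0.2]
-1 [0.44402424 0.24013949 1.9404634 ] 111.18036328070535 32978.36997231177 [  -2.5    2.1   52.1  151.9  -29.9  -89.9   -8.4  -28.6   33.   131.1
   -2.1    0.4  -24.9 -106.8]
tip [0.37759135 0.25283905 0.048     ] 0.1292388918630443 -161.54593434345045
tip [0.37697454 0.25283843 0.048     ] 0.12982432956241105 -161.63184269957839
cone [0.3679416  0.24905451 0.048     ] 0.13959143013227554 -161.3261942307425
cone [0.36924469 0.24826728 0.048     ] 0.13861387150812113 -160.84546196137964
knob [0.51980945 0.31069484 0.14      ] [0.47805901 0.27858499 0.14      ] 0.0526701230052476 37.56352926920367 [0.49895838 0.2943985  0.14      ]
```

View pics/ov.png

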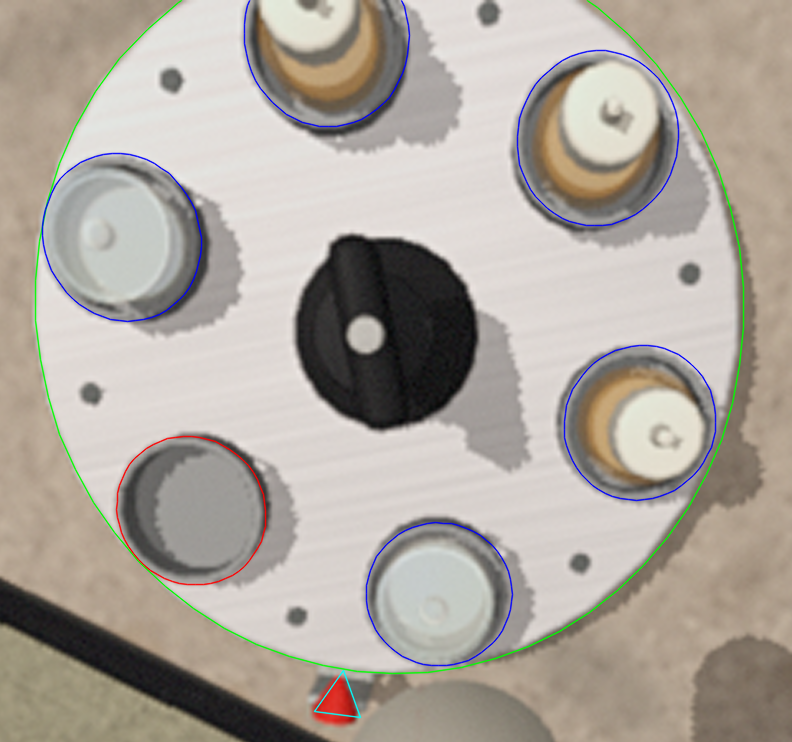

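The overlay fits within about 1 px. The axis is at (0.5002, 0.2937), the free cup at 158.9°, the pointer at about 198.7° and the knob bar along 38.9°. Before lowering, I'll check where the jar sits in the fingers.

Run:
```python
from fit import *
from scipy.spatial.transform import Rotation as R
c=load('w2'); 
# lid offset in tool frame: compare projected lid-top circle with red blob extents
s=get_state(); p=s['ee_pos']; qq=s['tool_rot']; M=R.from_quat(qq,scalar_first=True).as_matrix()
im=c['image'].astype(int); m=(im[...,2]>110)&(im[...,1]<80)&(im[...,0]<80); m[:220]=0
v,u=np.nonzero(m); print('obs',u.min(),u.max(),v.min(),v.max())
t=np.linspace(0,6.28,100)
for dx in(-.003,0,.003):
    P=np.array([w2px(c,p+M@[dx+.0225*np.cos(a),.0225*np.sin(a),-.026+h]) for a in t for h in(0,.014)])
    print(dx,P.min(0),P.max(0))
C=np.array([.5002,.2937]);th=np.deg2rad(158.9);cup=C+.095*np.array([np.cos(th),np.sin(th)]);print(cup)
q,sol=best([*cup,.16],th); print(sol)
q0,s0=best([*cup,.30],th); set_joints(s0); 
c=snap('wrist','w3'); print(get_state()['t'],get_state()['finger_gap'])
```

```text
obs 231 326 230 326
-0.003 [228.26697641 232.21481915] [325.1097063  330.14477401]
0 [228.0169673  226.35899551] [325.33154354 324.71111215]
0.003 [227.76451005 220.44830363] [325.55555308 319.22621084]
[0.41156941 0.3278997 ]
[ 5.40459670e-01  2.33451454e-01  1.68188736e+00 -4.44089210e-16
  1.22625384e+00  9.08724143e-01]
8.875 0.04457294911262401
```

Run:
```python
from fit import *
c=load('top0'); t=np.linspace(0,6.28,200)
f=lambda P:(np.array(P)-[175,203]+.5)*6.5-.5
def ext(x,y,r,z):
    P=f([w2px(c,[x+r*np.cos(a),y+r*np.sin(a),z]) for a in t]); return P.min(0).round(),P.max(0).round()
print('disc pred',ext(.5002,.2937,.13,.036),'obs 45,38 520,513'); print('cup',ext(.4116,.3279,.027,.06),'obs ~164,387..268,487')
overlay(load('w3'),.5002,.2937,np.deg2rad(158.9),np.deg2rad(198.7),'pics/ov3.png',None,1.42)
```

```text
disc pred (array([48., 31.]), array([528., 510.])) obs 45,38 520,513
cup (array([165., 380.]), array([268., 483.])) obs ~164,387..268,487
```

View pics/ov3.png

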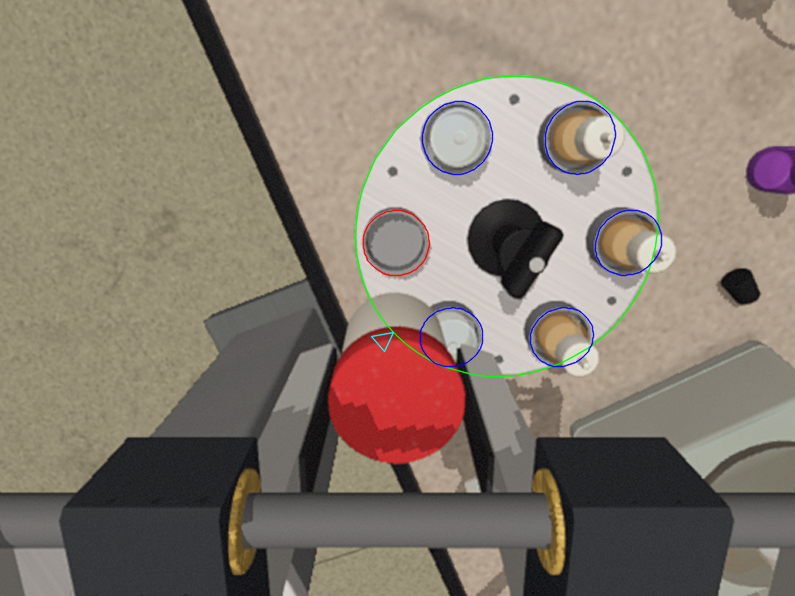

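The cup outlines match the w3 view to within a pixel, with the free cup at (396,242). The top camera differs by about 2 mm in x, so I'll bias by 1 mm and lower step by step under force watch.

Run:
```python
from h import *
x,y=.4108,.3279
move_linear([x,y,.112]); f0=get_state()['contact_force'].copy(); print('t',get_state()['t'],f0.round(2))
for z in (.104,.1,.097,.094,.091,.088,.085,.082,.080,.079,.078,.077,.0765,.076):
    move_linear([x,y,z],max_speed=.03); s=get_state(); d=s['contact_force']-f0; print(z,d.round(2),(s['ee_pos'][:2]-[x,y]).round(4))
    if np.abs(d).max()>5: break
snap('scene','s1'); print(s['t'],s['finger_gap'])
```

```text
t 10.275 [ 1.19 -0.09 -1.64]
0.104 [-1.18  0.88  0.14] [-0.0002 -0.0001]
0.1 [-0.04  0.26  1.37] [-0.0001 -0.0001]
0.097 [-0.79  0.92  0.82] [-0.0002 -0.0001]
0.094 [-1.29  0.59 -0.67] [-0. -0.]
0.091 [-0.84  0.04  0.23] [-0.0001 -0.0001]
0.088 [-1.01 -0.19  0.09] [-0.0001 -0.0001]
0.085 [-0.46 -0.13 -0.24] [-0.0001 -0.0001]
0.082 [-0.21 -0.14  0.13] [-0.0001 -0.0001]
0.08 [-1.58 -0.18  1.3 ] [-0.0001 -0.0001]
0.079 [-0.75  0.11 -0.23] [-0.0001 -0.    ]
0.078 [-0.95  0.44  0.41] [-0.0001 -0.    ]
0.077 [-1.42 -0.29  0.34] [0.0001 0.    ]
0.0765 [-1.69 -0.85  4.65] [0.0002 0.0002]
0.076 [-2.01  0.13  6.88] [0.0003 0.0005]
13.975 0.044152322530634766
```

Seated: contact came at TCP z ≈ 0.0765, as expected for the 41 mm floor. I'll release, rise, and check from the wrist.

Run:
```python
from fit import *
x,y=.4108,.3279
move_linear([x,y,.0768],max_speed=.03); gripper_to(.062); print(get_state()['contact_force'].round(2))
move_linear([x,y,.13],max_speed=.08); move_linear([x,y,.22])
C=np.array([.4995,.2937]); b=np.deg2rad(38.9)
for d in(0,10,20,30,39.8):
    q,s=best([*C,.114],b+np.pi/2+np.deg2rad(d)); print(d,s.round(2))
p=[.43,.25,.27]; q,s=best(p,b+np.pi/2); print(s.round(2)); set_joints(s)
c=snap('wrist','w4'); print(get_state()['t'])
overlay(c,.5002,.2937,np.deg2rad(158.9),np.deg2rad(198.7),'pics/ov4.png',None,1.42)
```

```text
[-0.89 -0.05  0.03]
0 [ 0.41  0.35  1.64 -0.    1.16  1.3 ]
10 [ 0.41  0.35  1.64 -0.    1.16  1.13]
20 [ 0.41  0.35  1.64 -0.    1.16  0.95]
30 [ 0.41  0.35  1.64 -0.    1.16  0.78]
39.8 [ 0.41  0.35  1.64 -0.    1.16  0.61]
[ 0.39  0.13  1.54 -0.    1.47  1.28]
16.8583
```

View pics/ov4.png

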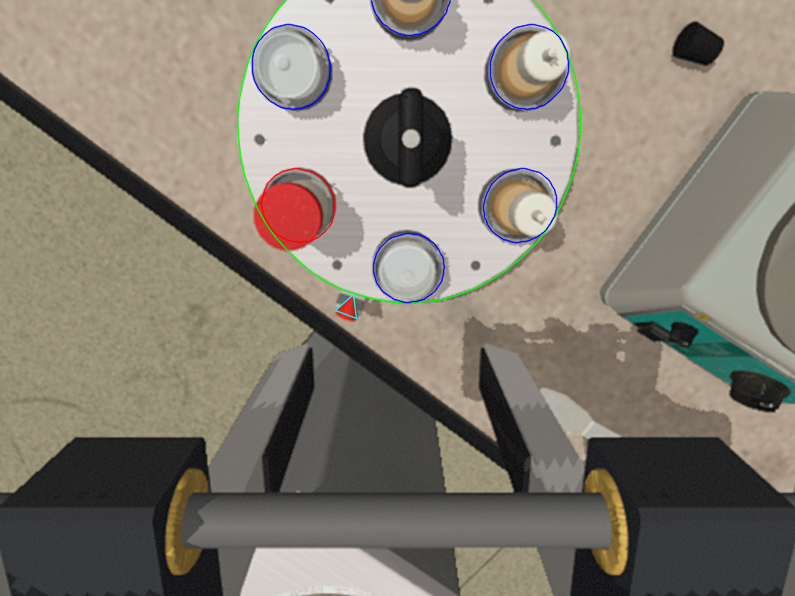

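The jar stands in the free cup at (290,215). The knob bar is upright in the picture at x≈410, so it lies squarely between the fingers. I'll grip it and turn by about 39.8°.

Run:
```python
from fit import *
c=load('w4'); w=px2w(c,411/1.42,138/1.42,.14); print('knob',w)
C=(w[:2]+[.5002,.2937])/2; b=np.deg2rad(38.9); print(C)
gripper_to(.046)
q,s=best([*C,.20],b+np.pi/2); set_joints(s)
f0=get_state()['contact_force'].copy()
move_linear([*C,.15]); move_linear([*C,.114],max_speed=.06); print((get_state()['contact_force']-f0).round(2))
gripper_to(.005); s=get_state(); print(s['finger_gap'],s['gripper_force'],(s['contact_force']-f0).round(2),s['ft_torque'].round(2),s['t'])
D=39.8;n=12;mx=0
for i in range(1,n+1):
    q,sol=best([*C,.114],b+np.pi/2+np.deg2rad(D*i/n)); set_joints(sol); s=get_state(); mx=max(mx,np.linalg.norm(s['contact_force']-f0))
dwell(.4); s=get_state(); print('max',mx,s['finger_gap'],(s['contact_force']-f0).round(2),s['t'],s['q'].round(2))
c=snap('wrist','w5'); snap('top','top5'); snap('scene','s5')
A=np.deg2rad(198.7)
overlay(c,.5002,.2937,A,A,'pics/ov5.png',None,1)
a=cv2.imread('pics/ov5.png')
k=load('s5')['image'][200:290,190:310]; o=np.zeros((600,800,3),np.uint8); o[:420,:560]=a; 
o[420:600,:240]=cv2.resize(k,(240,180),interpolation=cv2.INTER_CUBIC)
t=load('top5')['image'][203:291,175:263]; o[:240,560:]=cv2.resize(t,(240,240),interpolation=cv2.INTER_CUBIC)
k=load('s5')['image'][215:290,190:290]; o[420:600,250:490]=cv2.resize(k,(240,180),interpolation=cv2.INTER_CUBIC)
cr=c['image'][0:220,200:400]; o[320:600,561:800]=cv2.resize(cr,(239,280))
cv2.imwrite('pics/fin.png',o)
```

```text
knob [0.49950685 0.29461269 0.14      ]
[0.49985342 0.29415635]
[ 0.21  0.3  -1.41]
0.01368280054373274 29.99866873025894 [-2.96  4.9   0.99] [0.71 0.44 0.02] 19.675
max 5.68523528340353 0.013897606467856252 [-1.93  4.25  1.01] 23.075 [0.41 0.35 1.64 0.   1.16 0.61]
```

View pics/fin.png

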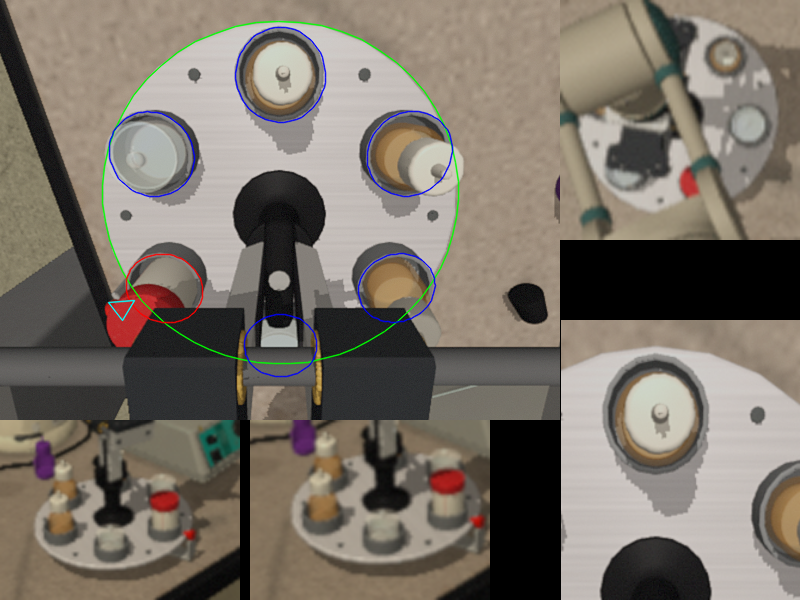

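The final composite shows the jar's cup on the predicted circle at the pointer. The other cups match the model to about 2 px, the jar is upright next to the cone in the scene view, and the knob is gripped at 13.9 mm. I'm handing in.

```bash
python3 -c "
from station import *
print(hand_in())"
```

```text
the job is handed in; nothing more can be done
None
```

The red-lid jar stands released in the free cup, turned in line with the red pointer to within about half a degree by my measurement; the gripper still holds the knob, and the job was handed in at about 23 s of the 69 s allowed.

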